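# Push two porcelain plates out over the ends of the drying ledge

### The arm

A 6-joint arm with a two-finger parallel gripper is mounted at the origin on a cart in front of the work surface, level with it; the furniture and walls round the work are solid. World frame = base frame: x ahead of the robot, y to its left, z up, the work surface at z = 0. Lengths are in m, angles in rad, forces in N, time in s.
With the tool pointing down it reaches from about 0.275 to 0.875 m from the base axis. Payload 12.5 kg.
Tool frame: the origin (TCP) lies at the centre of the arm's flange, where the gripper is bolted on; the fingertips stand 173 mm ahead of it and the grasp point (between the pads) lies 155 mm ahead of it (env.grasp_offset is the distance from the TCP to the grasp point, in m); z points along the fingers, y is the direction in which the jaws open and shut (so a half turn about z gives the same grasp; the last joint's range is limited). The gripper opens to 85 mm and grips with 20 to 120 N. Pads are 22 mm wide; open, the fingers measure 114 mm over their backs; the gripper's body (76 mm by 85 mm) begins 54 mm behind the grasp point. The pads swing forward as they close: fully open they stand 13 mm farther back than shut.
Start: joints at [1.203, 0.351, 1.652, -0, 1.139, -0.085], TCP at [0.153, 0.528, 0.405] pointing down, gripper open.
Joint ranges: [-2.75, 2.75], [-0.79, 2.1], [0.01, 2.65], [-1.57, 4.71], [0.07, 3.14], [-2.87, 2.87]. Speed limits (rad/s): [2.22, 2.22, 2.79, 3.14, 3.14, 3.14].

### API

Orientations are given as a unit quaternion [w, x, y, z].
In Python, from cell import telemetry, viewer, job, env gives the robot as it stands. The module is installed in compiled form; this text tells all that it offers.
- The arm moves only by the shell command python3 -m inch 'ROWS' [FORCE]. ROWS is a JSON object of lists of equal length, an entry for each row: "rot": the turn, a rotation vector about the tool's x, y, z in rad, a list of three; "offset": the shift along the tool's x, y, z in mm, a list of three; "hand": the closure, from -1 (fully open) to 1 (shut). In form: {"rot": [[ax, ay, az], ...], "offset": [[x, y, z], ...], "hand": [hand, ...]}. A call has 1 to 8 rows; each row shifts and turns the commanded pose from where the row before left it, along the tool's axes as they then stand; what a row does not reach is not made up. A row lasts 1/10 s, in which the tool goes at most 50 mm and 8.59 degrees, less where a joint would pass 70% of its speed; a pose out of reach is approached as far as the arm can. A call with a gripper value outside its range is refused whole. The fingers move at their own pace and stop on an object; FORCE is the grip in N (left out, the last holds). Time passes only in rows, so rows that do not move let the fingers close. It gives the time, the measured TCP pose, the force and the opening at its end, in the units of the state.
- telemetry.read_state(): the state, without advancing time (a new reading comes with each control period).
- viewer.grab_frame(name): name is "scene" or "top" or "wrist"; returns a dict with "frame" (384x512x3 uint8, red, green, blue), "fx", "fy", "cx", "cy" (pixels), "world_to_cam" (4x4, takes a point from world to camera coordinates); the wrist camera has in their place "mount" (4x4, takes a point from camera to tool coordinates, whose origin is the TCP and whose axes are the flange's). Camera axes: x right, y down, z forward; pixel columns grow to the right and rows downward; lengths in m; the calibration is good to about 2 mm. A picture is of the moment at which its call begins: read the wrist's pose just before it. There is no depth.
- job.finish_job(): hands the job in, once; it reports no verdict.
The state is a dict: "time": time; "qpos": joint angles; "joint_velocities": joint speeds; "joint_efforts": joint torques, N m; "eef_pos": TCP position; "tool_rot": TCP orientation; "wrist_force": force on the tool from outside, world axes, zero at the start; "torque": the same for the moment, N m; "grip_width": opening from 0.0 (shut) to 1.0 (fully open).
Only numpy, scipy, OpenCV 4.12 (cv2) and the standard library are available. Lean on these libraries where they do the work, as an engineer would, in place of code of your own. Each camera call takes 0.05 s, during which the arm holds its last target.

### The job

Two porcelain spot plates lie flat on the low drying ledge, where nobody can get hold of their edges. With the fingertips push each one along the ledge, out over the end it lies nearer to, until about a third of its length sticks out past that end; it must stay lying flat and roughly straight along the back rail. Do not lift the plates, and leave the cover-glass box, the timer and the dropper bottle where they stand.

Things in the scene. Friction and masses are not known exactly. Their poses are not given: they have to be found in the camera images.
- ledge: Low dark steel bench ledge that stands fast: a flat deck 360 mm long (its own y) and 120 mm deep (its own x), the deck's top 50 mm above the worktop. An aluminium rail 10 mm thick and 10 mm higher than the deck runs along the back edge (inner face at x = +50 mm). The front and both ends (y = +180 and y = -180 mm) are open. Origin: centre of its underside, on the worktop; x points to the rail, y along the ledge, z up
- plate_oblong: Oblong white porcelain spot plate with 3 x 4 shallow round wells, 120 mm long (its own y), 90 mm wide (its own x), 6 mm thick, 0.1 to 0.2 kg, loose; lies flat on the deck in one half of the ledge (either half), its length along the ledge to within a few degrees, wholly on the deck at the start. Origin: centre of its underside
- plate_square: Square white porcelain spot plate with 3 x 3 shallow round wells, 90 mm long (its own y, along the ledge), 90 mm wide (its own x), 6 mm thick, 0.08 to 0.15 kg, loose; lies likewise in the other half of the ledge. The clear deck between the two plates is at least 75 mm long. Origin: centre of its underside
- cover_box: Bystander: small white box of cover glasses with a blue lid, 31 x 31 x 16 mm, loose on the worktop near the right-hand end of the ledge. Origin: centre of its underside
- timer: Bystander: white lab timer on a blue foot, 52 x 84 x 35 mm, loose behind the ledge. Origin: centre of its underside
- dropper: Bystander: small white dropper bottle, 36 mm across, 113 mm tall, loose behind the ledge. Origin: centre of its underside
Things that resemble listed ones, but are neither listed nor needed, are in the scene too. What is shaped like the plate_oblong but pink or red is not meant.

How it is judged:
At the end, for the whole second after the job is handed in: Both plates rest flat on the deck, each out past its nearer end: the oblong one by 26 to 52 mm, the square one by 20 to 39 mm; within 0.15 rad of straight, centres 22 mm before to 10 mm behind the ledge's middle line. Box, timer and dropper within 20 mm of where they stood (((y of plate_oblong in the frame of ledge between 0.146 and 0.172 m and y of plate_square in the frame of ledge between -0.174 and -0.155 m) or (y of plate_oblong in the frame of ledge between -0.172 and -0.146 m and y of plate_square in the frame of ledge between 0.155 and 0.174 m)) and x of plate_oblong in the frame of ledge between -0.022 and 0.01 m and z of plate_oblong in the frame of ledge between 0.047 and 0.053 m and angle between the y axis of each of plate_oblong, plate_square and the y axis of ledge, either way round below 0.15 rad and angle between each of plate_oblong, plate_square's own z axis and vertical below 0.05 rad and distance of each of plate_oblong, plate_square from where it was at the start of the episode below 0.1 m and linear speed of each of plate_oblong, plate_square below 0.01 m/s and x of plate_square in the frame of ledge between -0.022 and 0.01 m and z of plate_square in the frame of ledge between 0.047 and 0.053 m and distance of each of cover_box, timer, dropper from where it was at the start of the episode below 0.02 m); the robot touches nothing.
It fails at once if a plate is lifted or tipped up (height (world z) of any of plate_oblong, plate_square above 0.062 m or angle between any of plate_oblong, plate_square's own z axis and vertical above 0.2 rad).
It fails at once if a plate falls off the ledge (height (world z) of any of plate_oblong, plate_square below 0.035 m).
It fails at once if the cover-glass box, the timer or the dropper bottle is disturbed (distance of any of cover_box, timer, dropper from where it was at the start of the episode above 0.02 m or angle between any of cover_box, timer, dropper's own z axis and vertical above 0.3 rad).
It also fails if it takes over 48 s, if anything falls off the work surface, if the arm or the gripper's body presses on something with over 40 N, if the wrist force passes 120 N, or if a joint passes its speed limit or range.

## Working session

There is one attempt and no reset: what is moved stays moved. The work goes in short steps, Python scripts to look and compute and a shell command to move; the robot and the scene stay as the last step left them, time stands still between calls to the robot, and variables do not carry over. Pictures are saved under pics/ and viewed, and the job is handed in when it is done.

```bash
mkdir -p pics; cat > h.py <<'E'
import numpy as np,cv2
from cell import telemetry,viewer,job,env
def grab(n,fn):
    f=viewer.grab_frame(n); cv2.imwrite('pics/'+fn,f['frame'][:,:,::-1]); np.save('pics/'+fn+'.npy',f,allow_pickle=True); return f
def ray(f,u,v,z):
    M=np.linalg.inv(np.array(f['world_to_cam'])); d=M[:3,:3]@np.array([(u-f['cx'])/f['fx'],(v-f['cy'])/f['fy'],1]); o=M[:3,3]
    return o+d*(z-o[2])/d[2]
def proj(f,p):
    W=np.array(f['world_to_cam']); c=W[:3,:3]@np.array(p)+W[:3,3]; return f['fx']*c[0]/c[2]+f['cx'],f['fy']*c[1]/c[2]+f['cy']
def load(fn): return np.load('pics/'+fn+'.npy',allow_pickle=True).item()
E
python3 - <<'E'
from h import *
s=telemetry.read_state();print(s)
for n in('scene','top'):
    f=grab(n,n+'0.png');cv2.imwrite(f'pics/{n}0b.png',cv2.resize(f['frame'][:,:,::-1],(800,600)));print(f['world_to_cam'])
E
```

```text
{'time': 0.0, 'qpos': array([ 1.20339245e+00,  3.51244603e-01,  1.65242030e+00,  7.50068961e-06,
        1.13910523e+00, -8.46053494e-02]), 'joint_velocities': array([-3.30508679e-04, -2.70136756e-04, -7.79034462e-04, -2.91804392e-04,
       -8.37801406e-05,  1.18505169e-03]), 'joint_efforts': array([ 4.32298266e-04, -5.06089532e+01, -2.91417396e+01, -2.68316535e-05,
        4.43013312e-03, -8.55451117e-05]), 'eef_pos': array([0.15340615, 0.52804061, 0.40415516]), 'tool_rot': array([-1.35247420e-04,  1.40930084e-01,  9.90019376e-01, -5.73007277e-04]), 'wrist_force': array([-0.55778873, -0.14053483, -0.93501511]), 'torque': array([-0.00379937, -0.01463626, -0.02166605]), 'grip_width': 1.0019086654605731}
[[ 0.85911199 -0.51178515  0.00159668 -0.49862504]
 [-0.34840336 -0.58712951 -0.73068053  0.24549349]
 [ 0.3748889   0.62718011 -0.68271767  1.37035532]
 [ 0.          0.          0.          1.        ]]
[[ 0.01326564 -0.99986006 -0.01019191  0.00996111]
 [-0.99803257 -0.01261537 -0.06141537  0.57046185]
 [ 0.0612782   0.01098657 -0.99806026  1.25308403]
 [ 0.          0.          0.          1.        ]]
```

View pics/scene0b.png

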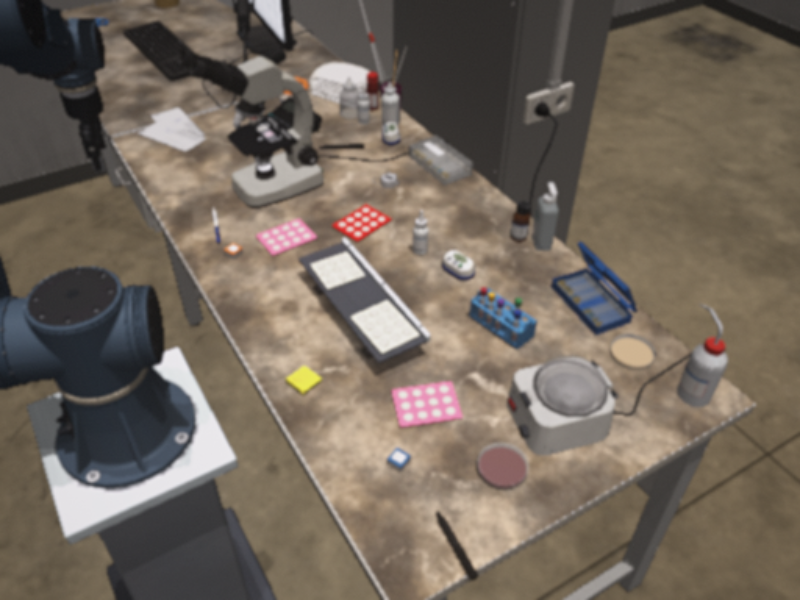

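View pics/top0b.png

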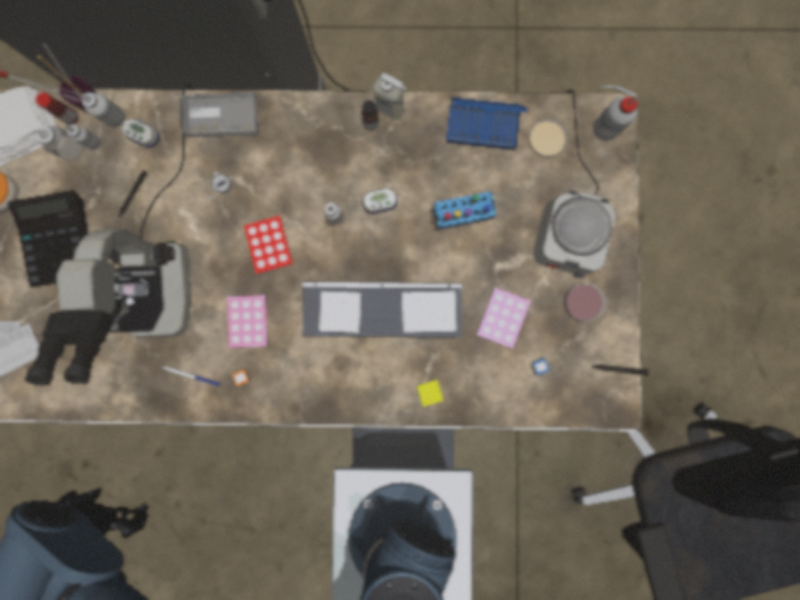

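The top view (800x600 scale) shows the ledge at (303–461, 284–337). The white square plate is on the left (340,312) and the white oblong one on the right (429,312). The pink and red look-alikes at (246,321), (268,244) and (504,317) lie off the ledge, so they are not meant. The timer is at (380,200), the dropper at (332,211) and the blue-lidded box at (540,366). I'll enlarge the ledge to confirm.

```bash
python3 - <<'E'
from h import *
f=load('top0.png');c=f['frame'][172:225,185:305,::-1]
cv2.imwrite('pics/crop0.png',cv2.resize(c,None,fx=6.5,fy=6.5,interpolation=cv2.INTER_CUBIC))
print(f['fx'],f['cx'],f['cy'])
E
```

```text
348.97725629508983 253.9782399379362 184.46807237976162
```

View pics/crop0.png

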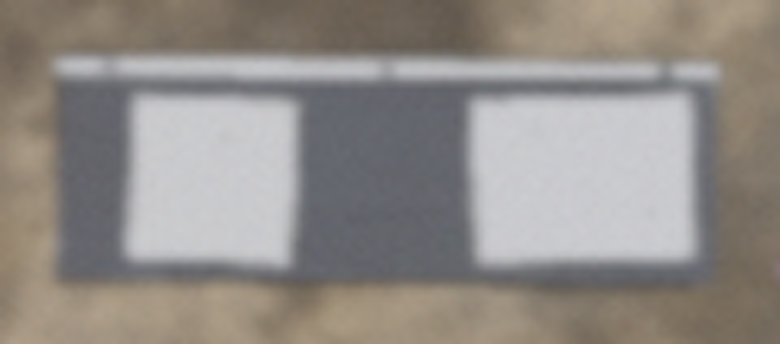

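```bash
python3 - <<'E'
from h import *
f=load('top0.png')
def P(a,b,z): return ray(f,185+(a+.5)/6.5-.5,172+(b+.5)/6.5-.5,z)
for n,q,z in [('ledgeF',[(57,278),(716,279)],.05),('railback',[(54,58),(719,65)],.06),('railfront',[(54,77),(719,82)],.06),
 ('sq',[(131,95),(300,98),(290,266),(122,260)],.056),('ob',[(470,96),(692,95),(697,262),(475,267)],.056)]:
    p=np.array([P(a,b,z) for a,b in q]);print(n,p[:,:2].round(4).tolist(),p.mean(0).round(4))
E
```

```text
ledgeF [[0.4598, 0.23], [0.4641, -0.1281]] [0.4619 0.0509 0.05  ]
railback [[0.579, 0.2326], [0.5797, -0.1279]] [0.5793 0.0523 0.06  ]
railfront [[0.5686, 0.2324], [0.5705, -0.128]] [0.5696 0.0522 0.06  ]
sq [[0.5596, 0.1909], [0.5592, 0.0989], [0.4681, 0.1028], [0.4701, 0.1938]] [0.5142 0.1466 0.056 ]
ob [[0.5614, 0.0066], [0.5635, -0.1138], [0.4732, -0.1171], [0.4689, 0.0027]] [ 0.5167 -0.0554  0.056 ]
```

```bash
python3 -m inch '{"rot":[[0,0,0],[0,0,0],[0,0,0],[0,0,0],[0,0,0],[0,0,0]],"offset":[[-40,-29.6,0],[-40,-29.6,0],[-40,-29.6,0],[-40,-29.6,0],[-40,-29.6,0],[-40,-29.6,0]],"hand":[0,0,0,0,0,0]}'; python3 -m inch '{"rot":[[0,0,0],[0,0,0],[0,0,0],[0,0,0],[0,0,0],[0,0,0]],"offset":[[-40,-29.6,0],[-40,-29.6,0],[-40,-29.6,0],[-40,-29.6,0],[-40,-29.6,0],[-40,-29.6,0]],"hand":[0,0,0,0,0,0]}';python3 -m inch '{"rot":[[0,0,0.143],[0,0,0.143],[0,0,0.143],[0,0,0.143],[0,0,0.143],[0,0,0.143],[0,0,0.143],[0,0,0.143]],"offset":[[0,0,0],[0,0,0],[0,0,0],[0,0,0],[0,0,0],[0,0,0],[0,0,0],[0,0,0]],"hand":[0,0,0,0,0,0,0,0]}'
```

```text
time: 0.7
eef_pos: [0.335, 0.2888, 0.4047]
tool_rot: [-0.0, 0.141, 0.99, -0.0]
wrist_force: [0.9, 0.9, -0.1]
grip_width: 0.496
time: 1.3
eef_pos: [0.5161, 0.0511, 0.4045]
tool_rot: [-0.0, 0.141, 0.99, 0.0]
wrist_force: [1.0, 1.9, -0.6]
grip_width: 0.499
time: 2.1
eef_pos: [0.5152, 0.0531, 0.4044]
tool_rot: [-0.0, 0.657, 0.754, -0.0]
wrist_force: [-0.2, 0.1, -0.2]
grip_width: 0.497
```

```bash
python3 -m inch '{"rot":[[0,0,0.13],[0,0,0],[0,0,0],[0,0,0],[0,0,0],[0,0,0]],"offset":[[0,0,0],[0,0,40],[0,0,40],[0,0,40],[0,0,30],[0,0,0]],"hand":[0,0,0,0,0,0]}'; python3 - <<'E'
from h import *
s=telemetry.read_state();print(s['eef_pos'],s['tool_rot'])
for n in('scene','top','wrist'):grab(n,n+'1.png')
t=load('top1.png')['frame'][152:245,165:325,::-1]
cv2.imwrite('pics/t1.png',cv2.resize(t,None,fx=4,fy=4))
cv2.imwrite('pics/s1.png',cv2.resize(load('scene1.png')['frame'][130:250,160:320,::-1],None,fx=4,fy=4))
E
```

```text
time: 2.7
eef_pos: [0.5141, 0.0531, 0.2513]
tool_rot: [-0.002, 0.702, 0.712, -0.003]
wrist_force: [0.3, 0.4, 1.0]
grip_width: 0.502
[0.51407744 0.05306811 0.25131551] [-0.00246152  0.70216075  0.71200979 -0.00250652]
```

View pics/wrist1.png

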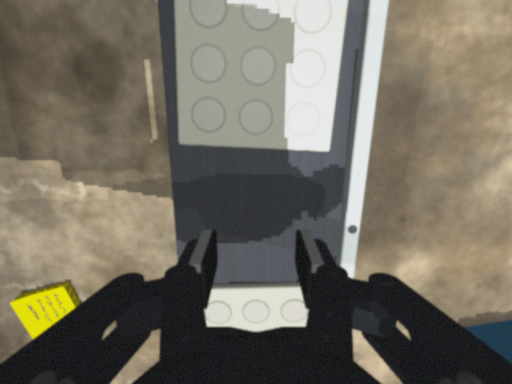

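View pics/s1.png

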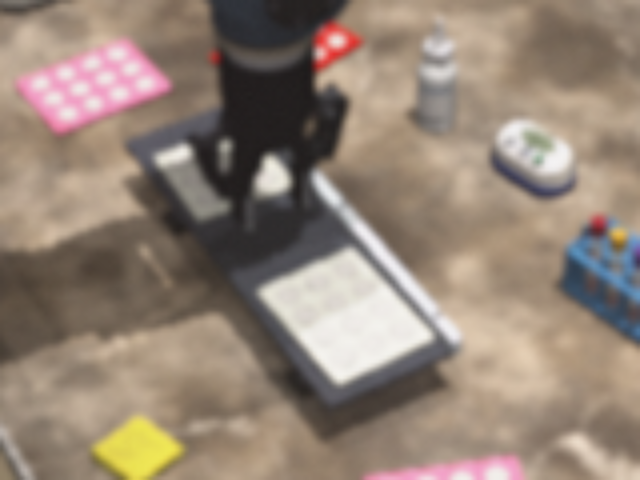

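The wrist view confirms this: the square 3x3 plate at (178–348, 0–150) is on the +y side, and the oblong one at (205–307, 290–330) is on the −y side. The fingers are over the clear gap. Next I'll go down and feel for the deck.

```bash
python3 -m inch '{"rot":[[0,0,0],[0,0,0],[0,0,0]],"offset":[[0,0,20],[0,0,6],[0,0,0]],"hand":[0,0,0]}';  python3 -m inch '{"rot":[[0,0,0],[0,0,0]],"offset":[[0,0,1],[0,0,0]],"hand":[0,0]}'; python3 -m inch '{"rot":[[0,0,0],[0,0,0]],"offset":[[0,0,1],[0,0,0]],"hand":[0,0]}'
```

```text
time: 3.15
eef_pos: [0.5154, 0.0531, 0.2293]
tool_rot: [0.0, 0.702, 0.712, 0.0]
wrist_force: [-0.1, -0.2, 0.2]
grip_width: 0.498
time: 3.35
eef_pos: [0.5155, 0.0531, 0.2285]
tool_rot: [0.0, 0.702, 0.712, 0.0]
wrist_force: [0.1, -1.3, -0.1]
grip_width: 0.498
time: 3.55
eef_pos: [0.5153, 0.0531, 0.2269]
tool_rot: [0.0, 0.702, 0.712, 0.0]
wrist_force: [-0.3, 0.2, 0.1]
grip_width: 0.499
```

```bash
for i in 1 2 3 ; do python3 -m inch '{"rot":[[0,0,0],[0,0,0]],"offset":[[0,0,1.5],[0,0,0]],"hand":[0,0]}' | egrep "eef|force"; done
```

```text
eef_pos: [0.5152, 0.0531, 0.2251]
wrist_force: [0.2, -0.3, 0.4]
eef_pos: [0.5152, 0.0531, 0.2235]
wrist_force: [-0.8, 0.2, -0.3]
eef_pos: [0.5152, 0.0531, 0.222]
wrist_force: [0.6, -0.7, 0.1]
```

```bash
for i in 1 2 ; do python3 -m inch '{"rot":[[0,0,0],[0,0,0]],"offset":[[0,0,1],[0,0,0]],"hand":[0,0]}' | egrep "eef|force"; done
```

```text
eef_pos: [0.5153, 0.0531, 0.2216]
wrist_force: [-1.7, 0.3, 6.9]
eef_pos: [0.5154, 0.0531, 0.2215]
wrist_force: [-7.1, -1.4, 20.7]
```

```bash
python3 -m inch '{"rot":[[0,0,0],[0,0,0],[0,0,0],[0,0,0],[0,0,0]],"offset":[[0,0,-3.5],[0,0,0],[15,0,0],[15,0,0],[0,0,0]],"hand":[0,0,0,0,0]}'; python3 -m inch '{"rot":[[0,0,0],[0,0,0],[0,0,0],[0,0,0],[0,0,0],[0,0,0],[0,0,0],[0,0,0]],"offset":[[4,0,0],[4,0,0],[4,0,0],[4,0,0],[4,0,0],[4,0,0],[4,0,0],[0,0,0]],"hand":[0,0,0,0,0,0,0,0]}';python3 - <<'E'
from h import *
for n in('top','wrist'):grab(n,n+'2.png')
t=load('top2.png')['frame'][152:245,165:325,::-1]
cv2.imwrite('pics/t2.png',cv2.resize(t,None,fx=4,fy=4))
E
```

```text
time: 5.05
eef_pos: [0.5147, 0.0851, 0.2235]
tool_rot: [-0.0, 0.701, 0.713, -0.0]
wrist_force: [-0.6, -0.3, 0.2]
grip_width: 0.5
time: 5.85
eef_pos: [0.5144, 0.1116, 0.2237]
tool_rot: [-0.0, 0.702, 0.712, 0.0]
wrist_force: [0.7, -0.5, 0.2]
grip_width: 0.497
```

View pics/wrist2.png

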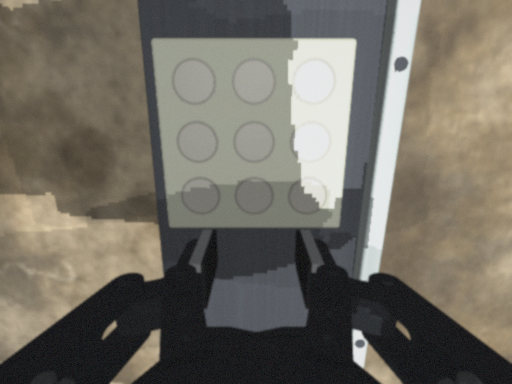

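View pics/t2.png

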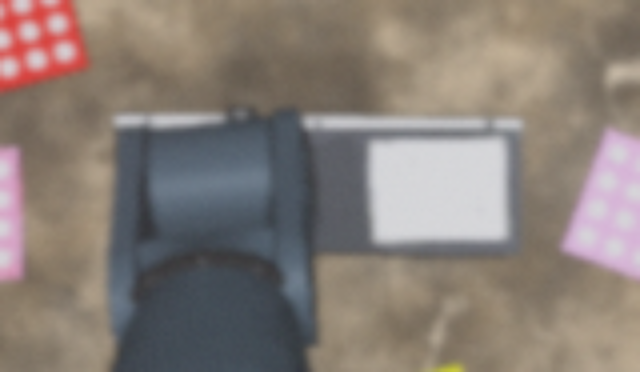

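The plate lies square against the fingertips, with its near edge at row 228 (168–340) and its far edge at row 39 (152–357). I'll measure it through the wrist calibration.

```bash
cat >> h.py <<'E'
from scipy.spatial.transform import Rotation as R
def wray(f,s,u,v,z):
    q=s['tool_rot'];Rt=R.from_quat([q[1],q[2],q[3],q[0]]).as_matrix();M=np.array(f['mount'])
    d=Rt@M[:3,:3]@np.array([(u-f['cx'])/f['fx'],(v-f['cy'])/f['fy'],1]);o=Rt@M[:3,3]+s['eef_pos']
    return o+d*(z-o[2])/d[2]
E
python3 - <<'E'
from h import *
f=load('wrist2.png');s=telemetry.read_state();print(s['eef_pos'])
for u,v in[(168,228),(340,228),(357,39),(152,39)]:print(wray(f,s,u,v,.056).round(4))
print('rail',wray(f,s,383,150,.06),'front', wray(f,s,150,150,.05))
E
```

```text
[0.51444398 0.11122049 0.22370523]
[0.4675 0.1222 0.056 ]
[0.5569 0.1235 0.056 ]
[0.5554 0.212  0.056 ]
[0.4672 0.2107 0.056 ]
rail [0.57165496 0.16497144 0.06      ] front [0.45965793 0.16178689 0.05      ]
```

```bash
python3 -m inch '{"rot":[[0,0,0],[0,0,0],[0,0,0],[0,0,0],[0,0,0],[0,0,0],[0,0,0],[0,0,0]],"offset":[[5,0,0],[5,0,0],[5,0,0],[5,0,0],[5,0,0],[5,0,0],[5,0,0],[0,0,0]],"hand":[0,0,0,0,0,0,0,0]}';python3 - <<'E'
from h import *
s=telemetry.read_state();print(s['eef_pos'])
for n in('wrist',):grab(n,n+'3.png')
E
```

```text
time: 6.75
eef_pos: [0.5139, 0.1467, 0.2237]
tool_rot: [0.0, 0.702, 0.712, 0.0]
wrist_force: [0.1, -0.5, 0.4]
grip_width: 0.499
[0.51394651 0.14671962 0.22369891]
```

View pics/wrist3.png

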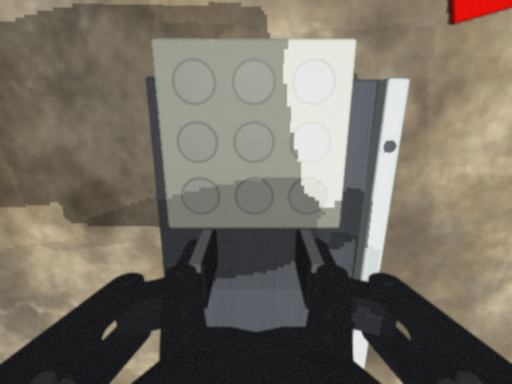

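The plate now sticks out past the ledge end: its far edge is at row 39, the deck corners are at row 78 (148 and 377), and the rail end is at (397,79).

```bash
python3 - <<'E'
from h import *
f=load('wrist3.png');s=telemetry.read_state();print(s['eef_pos'])
for u,v in[(168,228),(340,228),(357,39),(152,39)]:print(wray(f,s,u,v,.056).round(4))
print('end',wray(f,s,370,79,.05),wray(f,s,148,77,.05),wray(f,s,397,79,.06))
print('side',wray(f,s,164,260,.05),wray(f,s,148,79,.05))
E
```

```text
[0.51392992 0.1464378  0.2236952 ]
[0.4669 0.1574 0.056 ]
[0.5564 0.1587 0.056 ]
[0.5548 0.2472 0.056 ]
[0.4667 0.2459 0.056 ]
end [0.56478767 0.23174576 0.05      ] [0.4613726  0.23108417 0.05      ] [0.57275263 0.23108451 0.06      ]
side [0.4612576  0.13494042 0.05      ] [0.46129005 0.23021306 0.05      ]
```

```bash
python3 -m inch '{"rot":[[0,0,0],[0,0,0],[0,0,0],[0,0,0],[0,0,0]],"offset":[[4,0,0],[4,0,0],[3,0,0],[3,0,0],[0,0,0]],"hand":[0,0,0,0,0]}';python3 - <<'E'
from h import *
s=telemetry.read_state();print(s['eef_pos'])
f=grab('wrist','wrist4.png')
E
```

```text
time: 7.3
eef_pos: [0.5138, 0.1605, 0.2237]
tool_rot: [-0.0, 0.702, 0.712, 0.0]
wrist_force: [0.1, -0.0, -0.6]
grip_width: 0.499
[0.51375472 0.16046548 0.22368628]
```

View pics/wrist4.png

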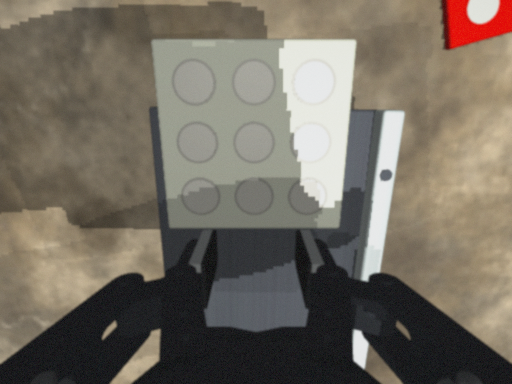

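Square plate overhang is about 29 mm. Next I'll back off across the gap and push the oblong plate the other way.

```bash
python3 -m inch '{"rot":[[0,0,0],[0,0,0],[0,0,0],[0,0,0],[0,0,0],[0,0,0],[0,0,0]],"offset":[[-5,0,0],[-25,0,0],[-30,0,0],[-30,0,0],[-30,0,0],[-10,0,0],[0,0,0]],"hand":[0,0,0,0,0,0,0]}';python3 -m inch '{"rot":[[0,0,0],[0,0,0],[0,0,0],[0,0,0],[0,0,0],[0,0,0],[0,0,0],[0,0,0]],"offset":[[-5,0,0],[-5,0,0],[-5,0,0],[-5,0,0],[-5,0,0],[-5,0,0],[-5,0,0],[0,0,0]],"hand":[0,0,0,0,0,0,0,0]}';python3 -m inch '{"rot":[[0,0,0],[0,0,0],[0,0,0],[0,0,0],[0,0,0],[0,0,0]],"offset":[[-5,0,0],[-5,0,0],[-4,0,0],[-4,0,0],[-3,0,0],[0,0,0]],"hand":[0,0,0,0,0,0]}';python3 - <<'E'
from h import *
for n in('top','wrist','scene'):grab(n,n+'5.png')
t=load('top5.png')['frame'][152:245,165:325,::-1]
cv2.imwrite('pics/t5.png',cv2.resize(t,None,fx=4,fy=4))
cv2.imwrite('pics/s5.png',cv2.resize(load('scene5.png')['frame'][130:280,160:320,::-1],None,fx=4,fy=4))
E
```

```text
time: 8.05
eef_pos: [0.5156, 0.0291, 0.2237]
tool_rot: [0.0, 0.703, 0.711, 0.0]
wrist_force: [0.7, 0.4, 0.2]
grip_width: 0.5
time: 8.85
eef_pos: [0.5161, -0.0055, 0.2237]
tool_rot: [0.0, 0.702, 0.712, -0.0]
wrist_force: [-0.3, -0.5, 0.4]
grip_width: 0.501
time: 9.45
eef_pos: [0.5164, -0.0263, 0.2237]
tool_rot: [0.0, 0.702, 0.712, -0.0]
wrist_force: [-0.4, 0.3, -0.4]
grip_width: 0.499
```

View pics/t5.png

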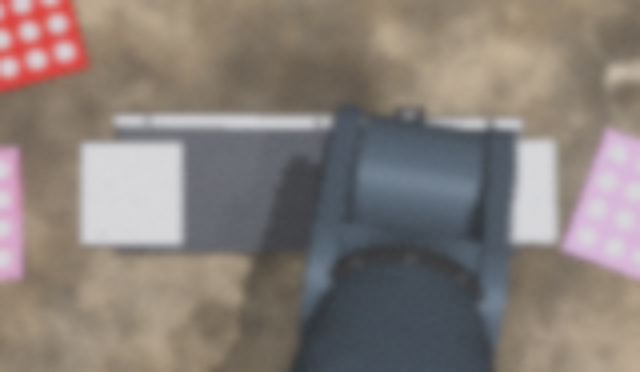

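View pics/s5.png

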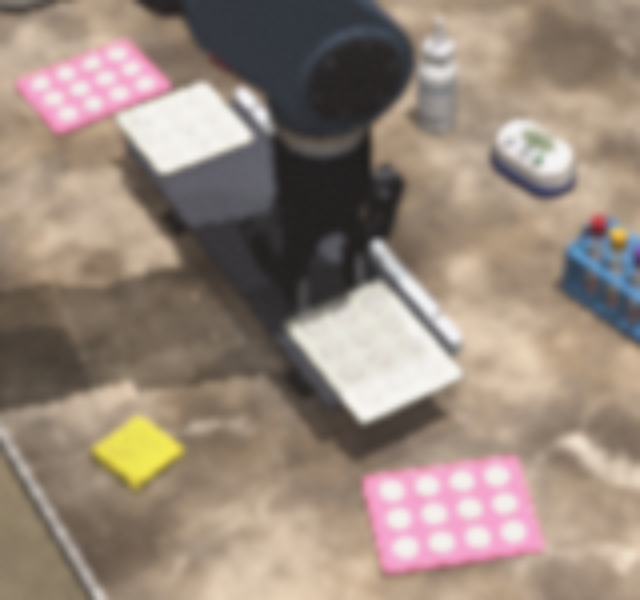

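View pics/wrist5.png

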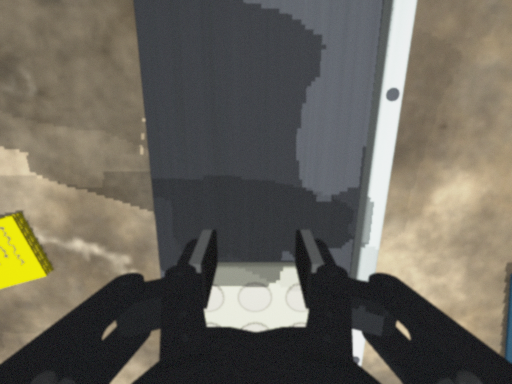

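The oblong's far edge is at t5 (557, 140–245), which is pixel 304. Its near edge is at row 263 in the wrist view. I'll measure both.

```bash
python3 - <<'E'
from h import *
f=load('top5.png');s=telemetry.read_state();print(s['eef_pos'])
T=lambda a,b,z:ray(f,165+(a+.5)/4-.5,152+(b+.5)/4-.5,z).round(4)
print(T(556,142,.056),T(558,244,.056)); print('sq',[T(a,b,.056) for a,b in[(81,142),(183,141),(184,244),(81,244)]])
print('railend',T(522,122,.06),T(114,120,.06))
w=load('wrist5.png');print(wray(w,s,225,262,.056),wray(w,s,285,262,.056))
E
```

```text
[ 0.51636783 -0.02586103  0.22367954]
[ 0.5608 -0.1582  0.056 ] [ 0.4712 -0.1603  0.056 ]
sq [array([0.5554, 0.2612, 0.056 ]), array([0.5575, 0.1709, 0.056 ]), array([0.4668, 0.1681, 0.056 ]), array([0.4655, 0.2589, 0.056 ])]
railend [ 0.5778 -0.1277  0.06  ] [0.575  0.2317 0.06  ]
[ 0.49869212 -0.0345164   0.056     ] [ 0.53112335 -0.03405297  0.056     ]
```

```bash
python3 -m inch '{"rot":[[0,0,0],[0,0,0],[0,0,0],[0,0,0]],"offset":[[-4,0,0],[-3,0,0],[-3,0,0],[0,0,0]],"hand":[0,0,0,0]}'; python3 -m inch '{"rot":[[0,0,0],[0,0,0],[0,0,0],[0,0,0],[0,0,0],[0,0,0],[0,0,0]],"offset":[[5,0,0],[25,0,0],[0,0,-20],[0,0,-50],[0,0,-50],[0,0,-50],[0,0,0]],"hand":[0,0,0,0,0,0,0]}'; python3 -m inch '{"rot":[[0,0,0],[0,0,0],[0,0,0],[0,0,0],[0,0,0],[0,0,0],[0,0,0],[0,0,0]],"offset":[[30,-45,0],[30,-40,0],[30,-35,0],[40,-25,0],[45,0,0],[45,0,0],[45,0,0],[0,0,0]],"hand":[0,0,0,0,0,0,0,0]}';python3 - <<'E'
from h import *
for n in('top','scene'):grab(n,n+'6.png')
t=load('top6.png')['frame'][102:260,165:355,::-1]
cv2.imwrite('pics/t6.png',cv2.resize(t,None,fx=4,fy=3.75))
cv2.imwrite('pics/t6.png',cv2.resize(load('top6.png')['frame'][172:225,180:310,::-1],None,fx=6,fy=6))
cv2.imwrite('pics/T6.png',cv2.resize(load('top6.png')['frame'][:,:,::-1],(800,600)))
E
```

```text
time: 10.0
eef_pos: [0.5165, -0.0363, 0.2237]
tool_rot: [0.0, 0.702, 0.712, -0.0]
wrist_force: [-0.2, 0.9, 0.2]
grip_width: 0.501
time: 10.7
eef_pos: [0.5169, -0.0055, 0.4002]
tool_rot: [0.004, 0.702, 0.712, 0.003]
wrist_force: [0.3, 0.1, -0.5]
grip_width: 0.502
time: 11.5
eef_pos: [0.3701, 0.2587, 0.3935]
tool_rot: [-0.0, 0.701, 0.714, 0.0]
wrist_force: [0.2, -0.9, -0.7]
grip_width: 0.499
```

View pics/t6.png

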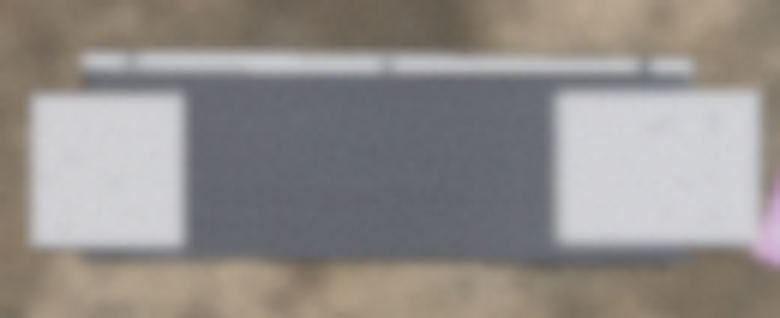

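View pics/T6.png

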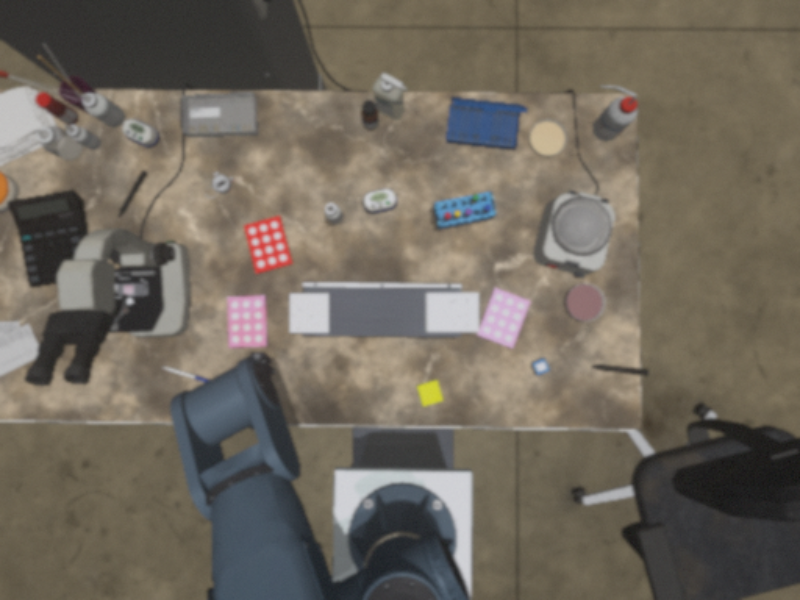

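Both plates stick out and lie straight; the timer, dropper and box still stand at (380,200), (332,211) and (540,366). Final measurement from the crop corners:

```bash
python3 - <<'E'
from h import *
f=load('top6.png')
P=lambda a,b,z: ray(f,180+(a+.5)/6-.5,172+(b+.5)/6-.5,z)
e0=P(80,60,.06);e1=P(692,66,.06);c=.5*(e0+e1)[1];print('ends',e0,e1)
for q in [[(31,95),(185,94),(186,246),(32,245)],[(555,90),(758,91),(761,243),(556,243)]]:
    p=np.array([P(a,b,.056) for a,b in q]);print(p.mean(0).round(4),'rel y',p.mean(0)[1]-c,'dx',p.mean(0)[0]-.5205,'yaw',np.arctan2(-(p[0]-p[1])[0],(p[0]-p[1])[1]),np.ptp(p,axis=0))
s=telemetry.read_state();print(s['wrist_force'])
a,b=load('top0.png')['frame'],load('top6.png')['frame']
for n,(u,v) in dict(timer=(243,128),drop=(213,135),box=(346,234)).items():
    print(n,np.abs(a[v-14:v+14,u-14:u+14].astype(int)-b[v-14:v+14,u-14:u+14]).mean())
E
```

```text
ends [0.5751524  0.23240322 0.06      ] [ 0.57613962 -0.12697727  0.06      ]
[0.5109 0.2148 0.056 ] rel y 0.16211683381165704 dx -0.009571902108233443 yaw 0.019215311123754453 [0.0898528 0.0933182 0.       ]
[ 0.5171 -0.1075  0.056 ] rel y -0.16023943652187736 dx -0.0034458412900518764 yaw 0.007765589289764861 [0.09060196 0.12128999 0.        ]
[0.08999635 0.1116214  0.13416939]
timer 5.088860544217687
drop 4.876275510204081
box 4.980867346938775
```

```bash
python3 -c "
from cell import job
print(job.finish_job())"
```

```text
the job is handed in; nothing more can be done
None
```

I pushed both plates out with two half-open fingertips held about 2 mm above the deck, the square one past the left end and the oblong one past the right. Then I lifted the arm clear and handed the job in at about 12 s. The hand-in reports no verdict.

My last checks, from the top camera:

| | Square plate | Oblong plate |
|---|---|---|
| y on the ledge | +0.162 m (allowed 0.155 to 0.174) | −0.160 m (allowed −0.172 to −0.146) |
| Overhang | about 27–30 mm (allowed 20–39) | about 40 mm (allowed 26–52) |
| Centre from the middle line | about 10 mm in front (allowed up to 22) | about 3 mm in front (allowed up to 22) |
| Angle to the ledge | 0.02 rad (limit 0.15) | 0.01 rad (limit 0.15) |

- **Other objects:** the box, timer and dropper look unmoved; their patches of the before and after pictures differ only by what looks like image noise.
- **Robot:** the wrist force was about zero, so it was touching nothing.
- **Disagreement:** the wrist and top cameras differed by about 2 mm on the square plate's overhang, which matches the stated calibration accuracy. No check failed.

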